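# Pop the battery hatch of a wall clock

### The job

A wall clock lies face down with its battery box up. With a fingertip, press the orange pad of the battery hatch fully in and let go, so that its push-push catch releases and the hatch springs wide open. Do this just once: after the pop do not press the hatch or the clock again, but stand clear and watch for about two seconds that the hatch stays open, without lifting or shoving the clock, the two battery cells standing on it, the tape roll or the screwdriver.

Things in the scene. Friction and masses are not known exactly. Their poses are not given: they have to be found in the camera images.
- clock: Loose wall clock face down, 0.7 to 1.2 kg: 12 mm board, 280 mm disc with two ears (local -x) and two paws (+y, -y), orange rim, pale beige back, reaching 180 mm at most from its centre; any yaw. Amid its back a black battery box, 120 (x) by 84 (y) mm, top 40 mm above the work surface, flat but for the hatch and a 4 mm high white wheel. Origin: disc centre on the work surface; z up.
- hatch_pad (a point): Centre of the top face of the orange press pad, 16 (x) by 36 (y) mm, on the light grey hatch (68 by 50 mm). The pad stands 6 mm above the hatch, 49 mm above the work surface while shut. Axes turn with the hatch: x from hinge to free edge (10 mm beyond this point, 70 mm from the hinge), z up while shut. The hatch opens up and back towards the hinge; beyond its free edge is clear.
- hatch_hinge (a point): Middle of the hatch's hinge line on the clock, 41.5 mm above the work surface; axes of the clock (x towards the hatch's free edge, the hinge line along y).
- hatch (a joint): Hatch angle, rad: 0 latched shut; negative pressed in, stop at -0.085 (pad 5 mm down); positive open, stop at 1.25 where a spring holds it. The pad yields at 2 to 3 N. The catch frees below about -0.03 (pad 2 mm down): press to the stop (5 N does) for 0.2 s. The hatch then rises with the leaving finger, in about 1 s. Too light a press leaves it latched.
- cell_a: Battery cell standing upright on the clock's board on the local +y side of the battery box: dark blue with a copper-coloured top, 14.5 mm diameter, 48 mm high. Origin at the centre of its underside, 12 mm above the work surface.
- cell_b: The same kind of cell, standing on the local -y side of the battery box.
- tape: Roll of brown parcel tape lying flat on the work surface, 90 mm diameter, 48 mm high, origin at the centre of its underside.
- driver: Screwdriver lying on the work surface, 170 mm long.
- stay (a joint): Small steel stay hidden in the battery box on the hinge line, rad: 0 at the start; the hatch turns it only when it swings wide open (beyond about 1.0 rad), to about 0.25, and there it remains. It shows that the hatch has popped; nothing to be done with it.

How it is judged:
By the outcome, as a careful person would: the job done as asked, in the order asked, and still so for the second after the job is handed in, with the robot touching nothing.
It also fails if it takes over 32 s, if anything falls off the work surface, if the arm or the gripper's body presses on something with over 40 N, if the wrist force passes 120 N, or if a joint passes its speed limit or range.

### The arm

A 6-joint arm with a two-finger parallel gripper is mounted at the origin on the work surface. World frame = base frame: x ahead of the robot, y to its left, z up, the work surface at z = 0. Lengths are in m, angles in rad, forces in N, time in s.
With the tool pointing down it reaches from about 0.4 to 0.825 m from the base axis. Payload 7 kg.
Tool frame: the origin (TCP) lies at the very end of the fingers, on their centre line; the grasp point (between the pads) lies 19 mm behind it (tcp_to_grasp is the distance from the TCP to the grasp point, in m); x points along the fingers, z is the direction in which the jaws open and shut, and the axes are right-handed (so a half turn about x gives the same grasp; the last joint's range is limited). The gripper opens to 88 mm and grips with 3 to 60 N. Pads are 19 mm wide; open, the fingers measure 130 mm over their backs; the gripper's body (78 mm by 193 mm) begins 47 mm behind the grasp point.
Start: joints at [1.479, 0.359, 0.012, 0, -1.224, -0.288], TCP at [0.25, 0.627, 0.227] pointing down, gripper open.
Joint ranges: [-3.07, 3.07], [-1.43, 2.12], [-1.02, 1.25], [-3.03, 1.67], [-3.05, -0], [-3.03, 3.03]. Speed limits (rad/s): [2.39, 2.39, 3.01, 3.14, 3.14, 3.14].

### API

Orientations are given as [roll, pitch, yaw] about the fixed x, y, z axes, in that order (R = Rz(yaw) Ry(pitch) Rx(roll)).
In Python, from station import get_state, grab_frame, job_done, tcp_to_grasp gives the robot as it stands. The module is installed in compiled form; this text tells all that it offers.
- The arm moves only by the shell command python3 -m crank 'ROWS' [FORCE]. ROWS is JSON, a list of rows, each a list of 7 numbers: the shift along the tool's x, y, z in m, then the turn, a rotation vector about the tool's x, y, z in rad, then the opening, from 0 (shut) to 1 (fully open). In form: [[x, y, z, wx, wy, wz, fingers], ...]. A call has 1 to 10 rows; each row is the pose to reach, as a shift and turn from the pose commanded when the call began, along the tool's axes at that moment; what a row does not reach only later rows make up. A row lasts 1/8 s, in which the tool goes at most 62.5 mm and 10.7 degrees, less where a joint would pass 70% of its speed; a pose out of reach is approached as far as the arm can. A call with a gripper value outside its range is refused whole. The fingers move at their own pace and stop on an object; FORCE is the grip in N (left out, the last holds). Time passes only in rows, so rows that repeat a pose let the fingers close. It gives the time, the measured TCP pose, the force and the opening at its end, in the units of the state.
- get_state(): the state, without advancing time (a new reading comes with each control period).
- grab_frame(name): name is "side" or "top"; returns a dict with "pixels" (384x512x3 uint8, red, green, blue), "vfov" (degrees; the focal length in pixels is half the picture's height over the tangent of half this angle, whatever the lens; pixels are square), "cx", "cy" (the principal point, pixels), "k1" (the pictures are not rectified: a ray, as slopes to the right and down, at radius r is drawn at 1 + k1 r^2 times it, then the intrinsics apply), "extrinsics" (4x4, takes a point from world to camera coordinates). Camera axes: x right, y up, looking along -z (the intrinsics and any distortion apply to the point x, -y, -z); pixel columns grow to the right and rows downward; lengths in m; the calibration is good to about 2 mm. A picture is of the moment at which its call begins. There is no depth.
- job_done(): hands the job in, once; it reports no verdict.
The state is a dict: "t": time; "q": joint angles; "qd": joint speeds; "joint_efforts": joint torques, N m; "eef_pos": TCP position; "ee_rot": TCP orientation; "force": force on the tool from outside, world axes, zero at the start; "moment": the same for the moment, N m; "width": finger opening in m.
Only numpy, scipy, OpenCV 4.12 (cv2) and the standard library are available. Lean on these libraries where they do the work, as an engineer would, in place of code of your own. Each camera call takes 0.05 s, during which the arm holds its last target.

## Working session

There is one attempt and no reset: what is moved stays moved. The work goes in short steps, Python scripts to look and compute and a shell command to move; the robot and the scene stay as the last step left them, time stands still between calls to the robot, and variables do not carry over. Pictures are saved under pics/ and viewed, and the job is handed in when it is done.

```bash
mkdir -p pics; python3 - <<'E'
from station import *
import cv2
s=get_state()
for k in("t","eef_pos","ee_rot","force","width"):print(k,s[k])
for n in("side","top"):
    f=grab_frame(n);print(n,f["vfov"],f["cx"],f["cy"],f["k1"],f["extrinsics"])
    cv2.imwrite(f"pics/{n}0.png",f["pixels"][:,:,::-1])
E
```

```text
t 0.0
eef_pos [0.25009568 0.62643398 0.22562978]
ee_rot [ 0.08856411  1.56915132 -1.86216485]
force [ 0.35597891 -0.22129628 -0.69144617]
width 0.08769329634926633
side 57.44036381691742 260.9403831243877 187.00526732999973 -0.046461523176918935 [[-0.90469598 -0.42595597 -0.00931121  0.5186504 ]
 [ 0.27442419 -0.59929365  0.75202293 -0.20746076]
 [-0.32590881  0.6777969   0.65907118 -0.75200333]
 [ 0.          0.          0.          1.        ]]
top 43.25964540965002 255.06514105860532 186.0392279995187 -0.026246618566851888 [[ 0.00983589 -0.99985348  0.01400983 -0.01255015]
 [ 0.99885626  0.01047975  0.04665132 -0.56619767]
 [-0.0467913   0.01353495  0.99881299 -1.36425934]
 [ 0.          0.          0.          1.        ]]
```

View pics/side0.png

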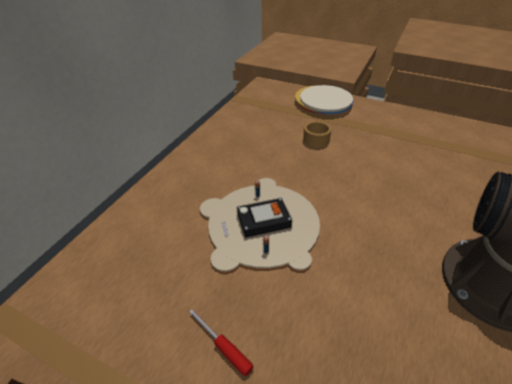

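View pics/top0.png

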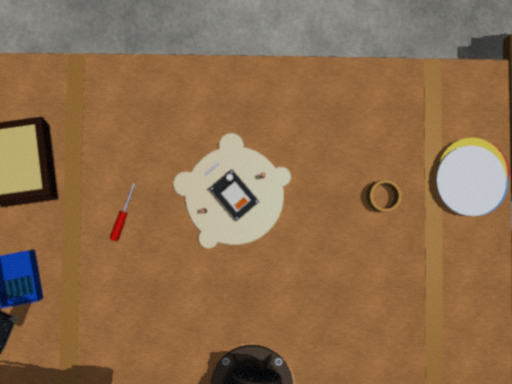

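```bash
cat > h.py <<'E'
from station import *
import cv2,numpy as np
def K(f):
    F=f["pixels"].shape[0]/2/np.tan(np.radians(f["vfov"]/2)); return F,f["cx"],f["cy"],f["k1"],np.array(f["extrinsics"])
def ray(f,uv):
    F,cx,cy,k,E=K(f); d=np.array([(uv[0]-cx)/F,(uv[1]-cy)/F]); u=d.copy()
    for _ in range(20): u=d/(1+k*(u@u))
    R=E[:3,:3]; o=-R.T@E[:3,3]; v=R.T@np.array([u[0],-u[1],-1]); return o,v/np.linalg.norm(v)
def onz(f,uv,z):
    o,v=ray(f,uv); return o+v*(z-o[2])/v[2]
def tri(f,a,g,b):
    o,v=ray(f,a);p,w=ray(g,b); s=np.linalg.lstsq(np.c_[v,-w],p-o,rcond=None)[0]
    A=o+v*s[0];B=p+w*s[1]; return (A+B)/2,np.linalg.norm(A-B)
def proj(f,P):
    F,cx,cy,k,E=K(f); c=E[:3,:3]@P+E[:3,3]; x=np.array([c[0],-c[1]])/-c[2]; x=x*(1+k*(x@x)); return x*F+[cx,cy]
def mask(f,lo,hi,box):
    h=cv2.cvtColor(f["pixels"],cv2.COLOR_RGB2HSV); m=cv2.inRange(h,lo,hi); o=np.zeros_like(m);x0,y0,x1,y1=box;o[y0:y1,x0:x1]=m[y0:y1,x0:x1]; return o
def comps(m,a=4):
    n,_,st,c=cv2.connectedComponentsWithStats(m); return [(st[i,4],c[i].round(2)) for i in range(1,n) if st[i,4]>=a]
E
python3 - <<'E'
from h import *
fs={n:grab_frame(n) for n in("top","side")}
for n,b in(("top",(165,125,300,260)),("side",(190,170,330,280))):
    f=fs[n]; x0,y0,x1,y1=b
    if n=="top": b2=(205,165,262,225);
    else: b2=(232,192,298,242)
    c=f["pixels"][b2[1]:b2[3],b2[0]:b2[2],::-1]
    cv2.imwrite(f"pics/{n}1.png",cv2.resize(c,None,fx=9,fy=9,interpolation=cv2.INTER_NEAREST))
    m=mask(f,(3,170,150),(14,255,255),b2); print(n,"orange",comps(m),cv2.minAreaRect(cv2.findNonZero(m)))
    m=mask(f,(0,0,130),(179,70,255),b2);print(n,"grey",comps(m))
    m=mask(f,(0,0,0),(179,255,90),b);print(n,"dark",comps(m))
E
```

```text
top orange [(np.int32(48), array([240.67, 202.98]))] ((240.75003051757812, 203.25003051757812), (4.242640495300293, 10.60660171508789), 45.0)
top grey [(np.int32(2024), array([232.81, 194.34])), (np.int32(34), array([229.24, 176.74])), (np.int32(351), array([233.99, 194.51]))]
top dark [(np.int32(691), array([232.11, 194.81]))]
side orange [(np.int32(14), array([273.93, 205.57])), (np.int32(4), array([277.5, 209.5]))] ((275.2069091796875, 207.48277282714844), (8.928838729858398, 3.9391934871673584), 66.80140686035156)
side grey [(np.int32(1480), array([265.84, 214.4 ])), (np.int32(298), array([263.32, 212.51])), (np.int32(31), array([243.1 , 209.29]))]
side dark [(np.int32(56), array([257.29, 190.27])), (np.int32(1117), array([263.37, 220.95])), (np.int32(10), array([204.1, 217. ])), (np.int32(67), array([265.85, 246.88])), (np.int32(92), array([238.33, 269.26])), (np.int32(57), array([293.16, 268.82])), (np.int32(5), array([273.2, 268.2]))]
```

```bash
ls pics
```

```text
side0.png
side1.png
top0.png
top1.png
```

View pics/top1.png

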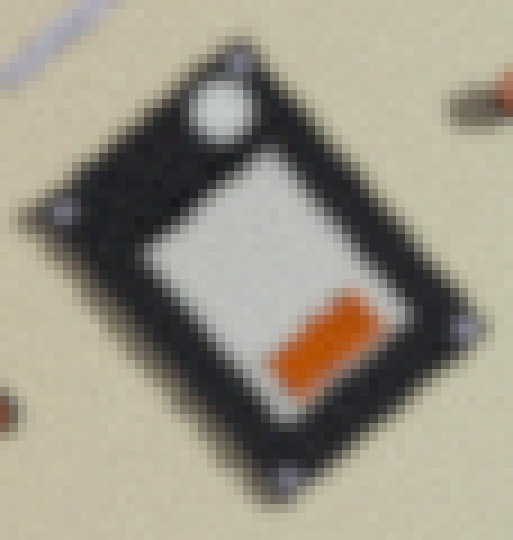

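View pics/side1.png

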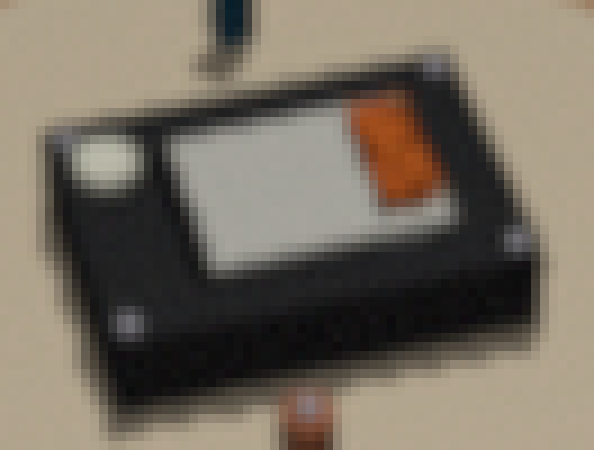

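```bash
python3 - <<'E'
from h import *
fs={n:grab_frame(n) for n in("top","side")}
T,S=fs["top"],fs["side"]
mt=mask(T,(3,130,110),(16,255,255),(228,190,252,215)); ms=mask(S,(3,130,110),(16,255,255),(266,198,286,220))
print(comps(mt),comps(ms))
a=comps(mt)[0][1];b=comps(ms)[0][1]
P,e=tri(T,a,S,b);print("pad tri",P,e,"onz",onz(T,a,.049),onz(S,b,.049))
def t(p):return np.array(p)/9+[204.5,164.5]
def s(p):return np.array(p)/9+[231.5,191.5]
# hinge-left,... hatch corners
ct=[(265,150),(145,250),(285,425),(412,305)]; cs=[(168,140),(208,272),(462,222),(415,95)]
# top-view order: hingeA(near wheel), hingeB, freeB, freeA
Q=[onz(T,t(c),.0435) for c in ct]
for q in Q: print(q.round(4))
for nm,i,j in(("hinge",0,1),("free",2,3),("sideA",0,3),("sideB",1,2)): d=Q[j]-Q[i];print(nm,np.linalg.norm(d),np.degrees(np.arctan2(d[1],d[0])))
for q in Q: print("in side view",((proj(S,q)-[231.5,191.5])*9).round(0))
# box
bt=[(238,55),(42,212),(287,492),(482,325)]
B=[onz(T,t(c),.040) for c in bt];print("box",[np.linalg.norm(B[i]-B[(i+1)%4]).round(4) for i in range(4)],np.mean(B,0))
for w in((3,1),(0,0)): pass
d=B[2]-B[1];print(np.degrees(np.arctan2(d[1],d[0])))
# cells tops (copper) at z .060
for n,f,bx in(("top",T,(190,165,280,225)),("side",S,(245,175,285,260))):
    print(n,[(x,onz(f,x[1],.060)) for x in comps(mask(f,(0,60,60),(16,255,255),bx))])
E
```

```text
[(np.int32(65), array([240.78, 202.86]))] [(np.int32(72), array([275.38, 208.15]))]
pad tri [0.51772393 0.03283744 0.04328833] 3.798425968190914e-05 onz [0.51763891 0.03274145 0.049     ] [0.51553715 0.03818573 0.049     ]
[0.5778 0.0525 0.0435]
[0.5465 0.0892 0.0435]
[0.493  0.0453 0.0435]
[0.5304 0.0066 0.0435]
hinge 0.04821429874224446 130.49753974333862
free 0.05385916941240784 -46.03842176749439
sideA 0.06604084316809683 -135.92914212180696
sideB 0.06918152160524874 -140.6872118328516
in side view [168. 131.]
in side view [212. 253.]
in side view [460. 206.]
in side view [391.  77.]
box [np.float64(0.0778), np.float64(0.1151), np.float64(0.0793), np.float64(0.1129)] [0.54058675 0.0530406  0.04      ]
-138.14893424206758
top [((np.int32(27), array([191.59, 167.41])), array([0.61355528, 0.16888783, 0.06      ])), ((np.int32(11), array([276.73, 165.45])), array([ 0.62153678, -0.06531299,  0.06      ])), ((np.int32(28), array([262.32, 174.82])), array([ 0.59522624, -0.02582473,  0.06      ])), ((np.int32(94), array([240.98, 202.97])), array([0.51721317, 0.0320182 , 0.06      ])), ((np.int32(33), array([202.24, 210.42])), array([0.49574487, 0.13786822, 0.06      ])), ((np.int32(21), array([191.24, 221.76])), array([0.46445594, 0.16748501, 0.06      ])), ((np.int32(23), array([277.74, 221.57])), array([ 0.46725434, -0.06928516,  0.06      ]))]
side [((np.int32(352), array([263.9 , 179.71])), array([ 0.58137403, -0.03686841,  0.06      ])), ((np.int32(104), array([275.37, 207.92])), array([0.51162755, 0.04775874, 0.06      ])), ((np.int32(57), array([265.56, 238.33])), array([0.4932613 , 0.14463962, 0.06      ]))]
```

```bash
cat > plan.py <<'E'
from h import *
from scipy.spatial.transform import Rotation as Ro
def plan(target,th=-139,flip=None,pr=True):
    s=get_state();R=Ro.from_euler("xyz",s["ee_rot"]).as_matrix();p=np.array(s["eef_pos"])
    if pr: print("pos",p.round(4),"q",np.round(s["q"],3)); print("tool axes\n",R.round(3))
    y=np.array([-np.sin(np.radians(th)),np.cos(np.radians(th)),0])
    for sg in(1,-1):
        X=np.array([0,0,-1.]);Z=sg*y;G=np.c_[X,np.cross(Z,X),Z]
        print(sg,"shift",(R.T@(np.array(target)-p)).round(4),"rotvec",Ro.from_matrix(R.T@G).as_rotvec().round(4))
E
python3 -c "
from plan import *
plan([0.515,0.030,0.12])"
```

```text
pos [0.2502 0.6268 0.2263] q [ 1.479  0.359  0.012 -0.    -1.224 -0.288]
tool axes
 [[-0.     0.929 -0.371]
 [-0.    -0.371 -0.929]
 [-1.     0.     0.   ]]
1 shift [0.1065 0.4672 0.456 ] rotvec [-1.0954e+00  5.0000e-04  2.0000e-04]
-1 shift [0.1065 0.4672 0.456 ] rotvec [ 2.0462e+00  2.0000e-04 -5.0000e-04]
```

```bash
python3 -m crank '[[0,0.035,0.034,0.15,0,0,0],[0,0.07,0.068,0.3,0,0,0],[0,0.105,0.102,0.45,0,0,0],[0,0.14,0.136,0.6,0,0,0],[0,0.175,0.17,0.75,0,0,0],[0,0.21,0.204,0.9,0,0,0],[0,0.245,0.238,1.05,0,0,0],[0,0.28,0.272,1.2,0,0,0],[0,0.315,0.306,1.35,0,0,0],[0,0.35,0.34,1.5,0,0,0]]' 10
python3 -c "
from plan import *
plan([0.515,0.030,0.12])"
```

```text
t: 1.55
eef_pos: [0.4497, 0.1799, 0.2269]
ee_rot: [-2.082, 1.57, 0.746]
force: [0.9, -0.1, 0.3]
width: 0.0005
pos [0.4497 0.1799 0.2269] q [ 0.788  0.04  -0.395  0.    -1.136 -1.101]
tool axes
 [[ 0.001 -0.309 -0.951]
 [ 0.001 -0.951  0.309]
 [-1.    -0.001 -0.   ]]
1 shift [ 0.1068  0.1225 -0.1083] rotvec [-2.6e+00 -1.0e-03 -3.0e-04]
-1 shift [ 0.1068  0.1225 -0.1083] rotvec [ 5.416e-01 -2.000e-04  8.000e-04]
```

```bash
python3 -m crank '[[0.01,0.03,-0.027,0.14,0,0,0],[0.035,0.06,-0.054,0.28,0,0,0],[0.06,0.09,-0.081,0.42,0,0,0],[0.09,0.122,-0.108,0.541,0,0,0],[0.107,0.1225,-0.108,0.541,0,0,0],[0.107,0.1225,-0.108,0.541,0,0,0]]'
python3 - <<'E'
from plan import *
plan([0.515,0.030,0.06])
for n,b in(("top",(190,150,290,225)),("side",(200,130,330,228))):
    f=grab_frame(n);print(n,proj(f,np.array(get_state()["eef_pos"])))
    c=f["pixels"][b[1]:b[3],b[0]:b[2],::-1]
    cv2.imwrite(f"pics/{n}2.png",cv2.resize(c,None,fx=6,fy=6,interpolation=cv2.INTER_CUBIC))
E
```

```text
t: 2.3
eef_pos: [0.514, 0.0309, 0.1184]
ee_rot: [1.232, 1.568, -2.761]
force: [0.8, 0.2, 0.5]
width: 0.0004
pos [0.514  0.0309 0.1184] q [ 0.442  0.199 -0.482 -0.    -0.892 -1.293]
tool axes
 [[-0.003 -0.752 -0.659]
 [-0.001 -0.659  0.752]
 [-1.     0.003  0.001]]
1 shift [ 0.0584 -0.0003 -0.0014] rotvec [-3.1375e+00  4.4000e-03  1.5000e-03]
-1 shift [ 0.0584 -0.0003 -0.0014] rotvec [ 0.0041  0.001  -0.0028]
top [240.79727041 203.63841701]
side [277.09113622 184.81800486]
```

View pics/side2.png

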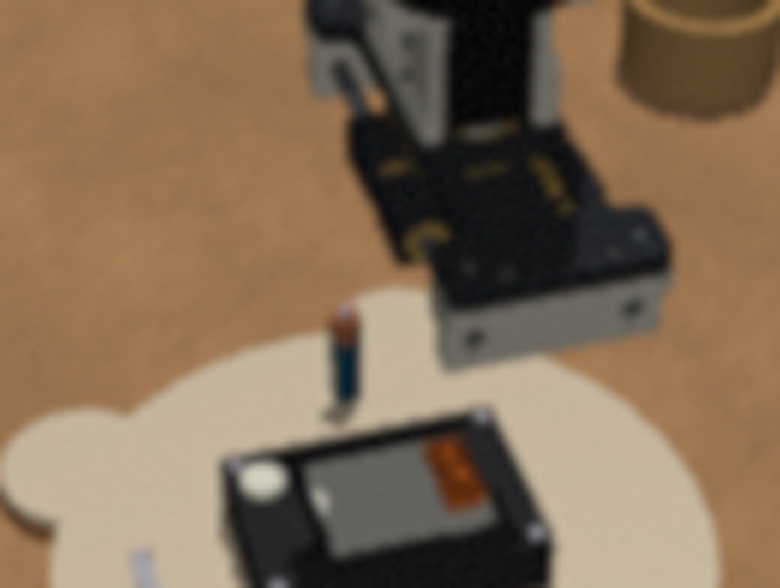

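View pics/top2.png

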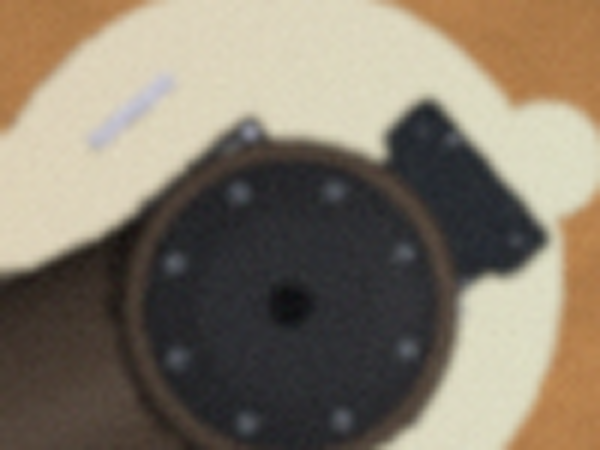

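```bash
python3 - <<'E'
from plan import *
s=get_state();R=Ro.from_euler("xyz",s["ee_rot"]).as_matrix();p=np.array(s["eef_pos"])
f=grab_frame("side")
for x in(-.066,-.09):
  for y in(-.039,.039):print(x,y,((proj(f,p+R@[x,y,.0965])-[200,130])*6).round())
E
```

```text
-0.066 -0.039 [445. 383.]
-0.066 0.039 [664. 339.]
-0.09 -0.039 [447. 328.]
-0.09 0.039 [670. 284.]
```

```bash
python3 -m crank '[[0.02,0,0,0,0,0,0],[0.04,0,0,0,0,0,0],[0.055,0,-0.001,0,0,0,0],[0.062,0,-0.001,0,0,0,0],[0.062,0,-0.001,0,0,0,0],[0.062,0,-0.001,0,0,0,0]]'
```

```text
t: 3.2
eef_pos: [0.516, 0.0313, 0.0582]
ee_rot: [-2.01, 1.57, 0.282]
force: [0.4, 0.3, -0.4]
width: 0.0004
```

```bash
python3 -m crank '[[0.003,0,0,0,0,0,0],[0.006,0,0,0,0,0,0],[0.009,0,0,0,0,0,0],[0.009,0,0,0,0,0,0]]'; python3 -m crank '[[0.001,0,0,0,0,0,0],[0.002,0,0,0,0,0,0]]'
```

```text
t: 3.7
eef_pos: [0.5155, 0.031, 0.0484]
ee_rot: [1.489, 1.57, -2.503]
force: [0.9, 0.0, -0.2]
width: 0.0006
t: 3.95
eef_pos: [0.5154, 0.031, 0.0466]
ee_rot: [1.628, 1.571, -2.363]
force: [-0.6, -1.4, 3.2]
width: 0.0004
```

Contact, pad yielding at 3 N. Press on.

```bash
python3 -m crank '[[0.001,0,0,0,0,0,0],[0.002,0,0,0,0,0,0]]';python3 -m crank '[[0.001,0,0,0,0,0,0],[0.001,0,0,0,0,0,0]]'
```

```text
t: 4.2
eef_pos: [0.5154, 0.0309, 0.0445]
ee_rot: [1.407, 1.57, -2.585]
force: [-1.2, -1.6, 4.3]
width: 0.0002
t: 4.45
eef_pos: [0.5155, 0.0309, 0.044]
ee_rot: [2.214, 1.57, -1.778]
force: [-3.4, -1.3, 9.8]
width: 0.0005
```

```bash
python3 -m crank '[[0.0003,0,0,0,0,0,0],[0.0003,0,0,0,0,0,0],[0.0003,0,0,0,0,0,0]]' && python3 -m crank '[[-0.015,0,0,0,0,0,0],[-0.06,0.01,0,0,0,0,0],[-0.11,0.03,0,0,0,0,0],[-0.16,0.05,0,0,0,0,0],[-0.2,0.07,0,0,0,0,0],[-0.22,0.08,0,0,0,0,0],[-0.22,0.08,0,0,0,0,0],[-0.22,0.08,0,0,0,0,0]]'
```

```text
t: 4.82
eef_pos: [0.5155, 0.0309, 0.0438]
ee_rot: [2.839, 1.571, -1.153]
force: [-4.9, -2.2, 10.4]
width: 0.0004
t: 5.82
eef_pos: [0.4553, -0.0215, 0.2629]
ee_rot: [-0.211, 1.57, 2.08]
force: [0.4, 0.5, -0.6]
width: 0.0007
```

```bash
cat > look.py <<'E'
import sys
from plan import *
for n,b in(("top",(160,110,300,260)),("side",(190,130,330,280))):
    f=grab_frame(n); c=f["pixels"][b[1]:b[3],b[0]:b[2],::-1]
    cv2.imwrite(f"pics/{n}{sys.argv[1]}.png",cv2.resize(c,None,fx=4,fy=4,interpolation=cv2.INTER_CUBIC))
print(get_state()["t"])
E
python3 look.py 3
```

```text
5.925
```

View pics/side3.png

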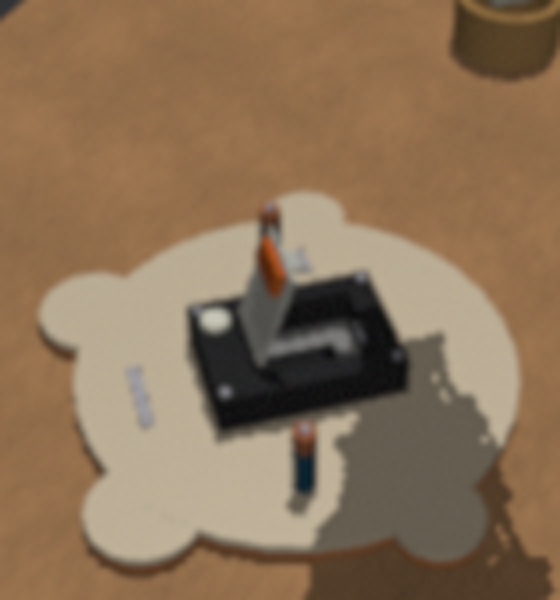

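View pics/top3.png

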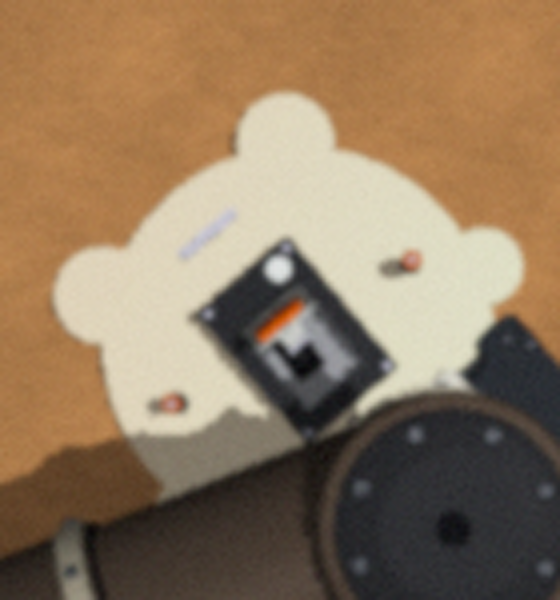

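The hatch stands steeply open: the pad is near crop pixel (272,262) in the side view, and both cells are upright. I'll stand clear and watch for a bit over two seconds.

```bash
for i in 1 2; do python3 -m crank '[[0,0,0,0,0,0,0],[0,0,0,0,0,0,0],[0,0,0,0,0,0,0],[0,0,0,0,0,0,0],[0,0,0,0,0,0,0],[0,0,0,0,0,0,0],[0,0,0,0,0,0,0],[0,0,0,0,0,0,0],[0,0,0,0,0,0,0],[0,0,0,0,0,0,0]]'; done
python3 look.py 4; python3 - <<'E'
from h import *
S=grab_frame("side");T=grab_frame("top")
ms=mask(S,(3,130,110),(16,255,255),(245,185,270,206));mt=mask(T,(3,130,110),(16,255,255),(220,180,240,200))
cs=max(comps(ms),key=lambda c:c[0]);ct=max(comps(mt),key=lambda c:c[0])
P,e=tri(T,ct[1],S,cs[1]);print(cs,ct,P,e)
h=np.array([.562,.071,.0415]);d=P-h;print("angle",np.arctan2(d[2],np.hypot(*d[:2])),np.linalg.norm(d))
E
```

```text
t: 7.18
eef_pos: [0.4555, -0.0217, 0.2633]
ee_rot: [-1.611, 1.571, 0.681]
force: [0.7, -0.1, -0.4]
width: 0.0004
t: 8.43
eef_pos: [0.4555, -0.0217, 0.2633]
ee_rot: [-0.027, 1.571, 2.265]
force: [-0.4, 0.3, -1.0]
width: 0.0006
8.525
(np.int32(29), array([257.66, 194.1 ])) (np.int32(41), array([229.37, 189.61])) [0.55163757 0.06250789 0.10226942] 0.0005927858845620896
angle 1.3538013524676016 0.0622287542229366
```

View pics/side4.png

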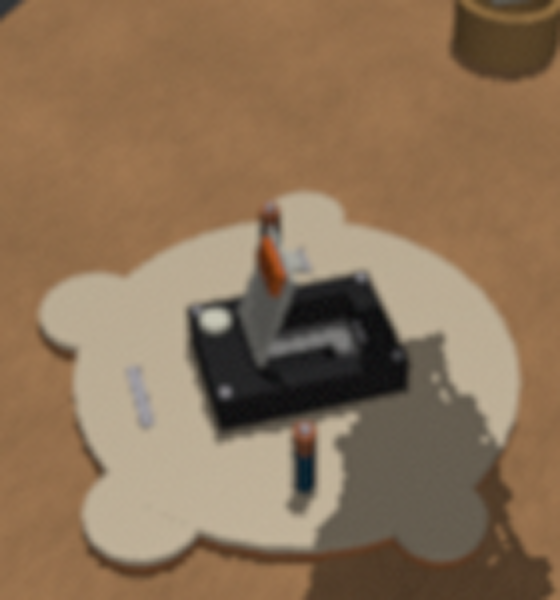

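After 2.5 s the side view is unchanged: the hatch is open (pad at about full-frame pixel (258,194)), both cells are upright and the clock hasn't moved.

```bash
python3 -c "
from station import *
print(job_done())"
```

```text
the job is handed in; nothing more can be done
None
```

The hatch popped open on a single press, stayed open while I watched, and the job is handed in at about 8.6 s.

- **Press:** I pressed the pad once with the closed fingertips, to the stop. The tip reached z = 44 mm with 10 N, held for about 0.4 s. Then I backed off up and past the free edge, and did not touch the clock again.
- **Hatch:** I watched for 2.5 s standing clear. Locating the pad from both cameras gave about 1.35 rad, or about 1.23 rad after allowing for the pad's height above the hinge line. That matches the 1.25 stop.
- **Surroundings:** The side view was unchanged over those 2.5 s, with both cells upright and the clock in place. The tape roll and screwdriver were never near the arm, but I did not measure them again afterwards.
- **Disagreement:** The two cameras put the shut pad at 43 mm height, not 49 mm. The side-camera blob probably also took in the pad's side face, so I aimed by the top view, and the contact force confirmed it.

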